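# Clamp the phone in the studio's desk holder

### The arm

A 6-joint arm with a two-finger parallel gripper is mounted at the origin on the work surface. World frame = base frame: x ahead of the robot, y to its left, z up, the work surface at z = 0. Lengths are in mm, angles in rad, forces in N, time in s.
With the tool pointing down it reaches from about 275 to 1000 mm from the base axis. Payload 8.4 kg.
Tool frame: the origin (TCP) lies at the very end of the fingers, on their centre line; the grasp point (between the pads) lies 19 mm behind it; z points along the fingers, y is the direction in which the jaws open and shut (so a half turn about z gives the same grasp; the last joint's range is limited). The gripper opens to 85 mm and grips with 20 to 120 N. Pads are 22 mm wide; open, the fingers measure 114 mm over their backs; the gripper's body (76 mm by 85 mm) begins 54 mm behind the grasp point. The pads swing forward as they close: fully open they stand 13 mm farther back than shut.
Start: joints at [1.258, 0.353, 1.633, -0, 1.155, -0.002], TCP at [191.136, 595.059, 231.281] pointing down, gripper open.
Joint ranges: [-2.63, 2.63], [-0.92, 2.1], [0.06, 2.66], [-1.3, 4.44], [0, 2.69], [-3.02, 3.02]. Speed limits (rad/s): [2.22, 2.22, 2.79, 3.14, 3.14, 3.14].

### API

Orientations are given as [roll, pitch, yaw] about the fixed x, y, z axes, in that order (R = Rz(yaw) Ry(pitch) Rx(roll)).
In Python, from rig import r gives the robot as it stands.
- The arm moves only by the tool move_arm, never from a script. Its argument "increments" is a list of rows, each an object of numbers: "tx", "ty", "tz": the shift along the tool's x, y, z in cm; "rx", "ry", "rz": the turn, a rotation vector about the tool's x, y, z in degrees; "gripper": the gripper's target within -1 to 1 (fully open at 1, half-way at 0, shut at -1). A call has 1 to 12 rows; each row shifts and turns the commanded pose from where the row before left it, along the tool's axes as they then stand; what a row does not reach is not made up. A row lasts 1/10 s, in which the tool goes at most 50 mm and 8.59 degrees, less where a joint would pass 70% of its speed; a pose out of reach is approached as far as the arm can. A call is refused whole if a number of a shift passes 5 or a number of a turn 8.59, either way. A call with a gripper value outside its range is refused whole. The fingers move at their own pace and stop on an object; "squeeze" is the grip in N (left out, the last holds). Time passes only in rows, so rows that do not move let the fingers close. It gives the time, the measured TCP pose, the force and the opening at its end, in the units of the state.
- r.sense(): the state, without advancing time (a new reading comes with each control period).
- r.grab_frame(name): name is "side" or "top"; returns (picture, depth): 420x560x3 uint8, red, green, blue; 420x560 float32, mm along the optical axis (not along the pixel's ray), 0 where there is no reading.
- r.camera_model(name): a dict with "fx", "fy", "cx", "cy" (pixels), "R" (3x3) and "t" (3): a world point X has camera coordinates R X + t. Camera axes: x right, y down, z forward; pixel columns grow to the right and rows downward; lengths in mm; the calibration is good to about 2 mm. A picture is of the moment at which its call begins. camera_model takes no time and is no camera call.
- r.sign_off(): hands the job in, once; it reports no verdict.
Trained networks look in the newest picture that a camera, given by its name, has taken for a name from the list of things; names that differ only in an ending like _2 or _b are one class to them, and where a whole thing is asked for, a point or a joint stands for the part that bears it (a point fixed in the world has none). Each returns a list of dicts, best first, with "confidence" (0 to 1); they miss things now and then, are a little off and sometimes report something else, mostly with a low value. They report only what shows in the picture. A call takes as long as a camera call. They do not tell look-alikes from the thing itself.
- r.cut_out(query, camera): "mask" (420x560 bool, what is visible of it) and "bbox" ([left, top, right, bottom] in pixels, round what is visible of it).
- r.place_of(query, camera): "location" ([row, column] in pixels: a listed point, or the origin of a listed thing).
The state is a dict: "clock": time; "qpos": joint angles; "qvel": joint speeds; "joint_efforts": joint torques, N m; "eef_pos": TCP position; "tcp_rot": TCP orientation; "contact_force": force on the tool from outside, world axes, zero at the start; "wrist_torque": the same for the moment, N m; "opening": opening from 0.0 (shut) to 1.0 (fully open).
Only numpy, scipy, OpenCV 4.12 (cv2) and the standard library are available. Lean on these libraries where they do the work, as an engineer would, in place of code of your own. Each camera call takes 0.05 s, during which the arm holds its last target. There are 200 camera calls.

### The job

Lift the earbud case off the phone and leave it lying flat in the plywood tray. Then load the phone into the tilted desk holder, screen outwards and earpiece end uppermost: push the sprung arm back with the phone's upper end, let the lower end down behind the toe, and let go so that the phone lies flat on the deck, straight and centred, resting on the toe with the arm's hook bearing on it. Leave the bottle, pen cup, microphone and mug where they stand.

Things in the scene. Friction and masses are not known exactly. Their poses are not given: they have to be found in the camera images.
- phone: Black compact phone: slab 136 long (x) x 60 wide (y) x 12 thick (z), about 170 g, edges rounded 3 mm. Origin: centre of its underside. +x points to the earpiece end (grey slot), -x to the home-button end (grey dot), +z out of the screen. Starts screen up on the desk, under the earbud case, its +x within 50 degrees of straight away from the robot.
- phone_top (a point): Middle of the phone's earpiece end face: 68 mm along +x from the phone's origin, 6 mm above its underside.
- case: White earbud case, rounded block 60 (x) x 46 (y) x 26 high (z), edges rounded 7 mm, 50 g, with a grey seam round it. Origin: centre of its underside; starts resting flat on the phone's screen, at any of many angles.
- tray: Shallow fixed plywood tray, 160 (x) x 136 (y) outside, 22 high, walls and floor 4 thick, open on top. Origin: centre of its underside; inner floor 4 mm above it.
- cradle: Desk phone holder, fixed: steel foot 150 (x) x 110 (y) x 12 high with a round stem. Origin: centre of the foot's underside; x is its horizontal uphill direction. Its yaw is within 24 degrees of uphill pointing straight away from the robot.
- deck: Tilted deck of the phone holder, fixed: black bar 40 wide (y). Origin: on its upper surface, 125 mm above the cradle's origin. +x runs up the slope, 32 degrees above level, +z is square out of the deck, up and towards the robot. A loaded phone's frame (origin and axes) coincides with this one. The deck ends at x = +68 mm, where the sprung arm begins.
- toe (a point): Top inner edge, at mid-width, of the fixed toe at the deck's low end. The toe's inner face is at deck x = -68 mm; it stands 9 mm above the deck, is 36 wide and 9 thick.
- clip (a joint): Angle (rad) of the sprung hold-down arm at the deck's high end, hinged along deck y at deck x +76, z -45 mm. 0 at rest, leaning down the slope; grows to 0.7 as it is pushed up the slope; about 0.19 with the phone loaded. Spring 0.16 N m at rest plus 0.8 N m per rad: 4 to 7 N along the deck. At rest the room for the phone is about 9 mm too short; 5 to 10 mm more lets its low end past the toe.
- clip_tip (a point): Free tip of the sprung arm's hook, at mid-width. Arm and hook are 28 wide. With the phone loaded the arm's upright stands square to the deck, its face at deck x +68 mm, and the hook slopes from it at 45 degrees over the phone's end, from deck z 9 mm at the upright to this tip at about x +55, z 26 mm; at rest the tip is at about x +44, z 21 mm.
- bottle: Amber glass bottle, 60 diameter, 165 high, bystander. Origin: centre of its underside.
- pencup: Dark metal pen cup, 74 diameter, 95 high, with pens up to 140 high, bystander. Origin: centre of its underside.
- mic: Desk microphone, base disc 110 diameter, thin stem, foam head up to 245 high leaning towards its -x, bystander. Origin: centre of its underside.
- mug: White mug, 80 diameter, 92 high, with a handle on its +y side, bystander. Origin: centre of its underside.
Things that resemble listed ones, but are neither listed nor needed, are in the scene too. What is meant by the case is not pink, and is the larger of those in its own colour.

How it is judged:
By the outcome, as a careful person would: the job done as asked, in the order asked, and still so for the second after the job is handed in, with the robot touching nothing.
It also fails if it takes over 72 s, if anything falls off the work surface, if the arm or the gripper's body presses on something with over 40 N, if the wrist force passes 120 N, or if a joint passes its speed limit or range.

## Working session

There is one attempt and no reset: what is moved stays moved. The work goes in short steps, Python scripts to look and compute and a tool call to move; the robot and the scene stay as the last step left them, time stands still between calls to the robot, and variables do not carry over. Pictures are saved under pics/ and viewed, about 8 in all and at most 12, crops included, and the job is handed in when it is done.

Besides the shell and the picture viewer there is one more tool, called after "Call:" as name([rows], argument=value, ...), one row to a line, values as JSON. move_arm: Moves the arm, as the interface text tells. Its arguments: {"type":"object","properties":{"increments":{"type":"array","items":{"type":"object","properties":{"tx":{"type":"number"},"ty":{"type":"number"},"tz":{"type":"number"},"rx":{"type":"number"},"ry":{"type":"number"},"rz":{"type":"number"},"gripper":{"type":"number"}}}},"squeeze":{"type":"number"}},"required":["increments"]}

```bash
mkdir -p pics; ls; cat > h.py <<'E'
import numpy as np,cv2
from rig import r
def unproj(c,u,v,d):
    m=r.camera_model(c); p=np.array([(u-m['cx'])/m['fx']*d,(v-m['cy'])/m['fy']*d,d],float)
    return np.array(m['R']).T@(p-np.array(m['t']).reshape(3,*([1]*(p.ndim-1))))
def proj(c,X):
    m=r.camera_model(c); p=np.array(m['R'])@X+np.array(m['t']); return p[0]/p[2]*m['fx']+m['cx'],p[1]/p[2]*m['fy']+m['cy']
def cloud(c,d):
    v,u=np.mgrid[0:420,0:560]; m=r.camera_model(c)
    P=np.stack([(u-m['cx'])/m['fx']*d,(v-m['cy'])/m['fy']*d,d],-1).astype(float)
    return (P-np.array(m['t']).ravel())@np.array(m['R'])
def save(n,im,s=1): cv2.imwrite('pics/'+n,cv2.resize(im[...,::-1],None,fx=s,fy=s))
E
python3 - <<'E'
from h import *
for c in ('side','top'):
    im,d=r.grab_frame(c); save(c+'1.png',im,1.4); P=cloud(c,d); np.save(c+'P.npy',P); np.save(c+'I.npy',im)
    m=r.camera_model(c); print(c,-np.array(m['R']).T@np.array(m['t']),np.round(np.array(m['R'])[2],2))
    for q in ('phone','case','tray','cradle','deck','toe','clip_tip','phone_top'):
        for o in r.cut_out(q,c)[:3]:
            k=o['mask']&(d>0); print(q,'cut',round(o['confidence'],2),o['bbox'],np.round(np.median(P[k],0)) if k.any() else '')
        for o in r.place_of(q,c)[:3]:
            i,j=np.round(o['location']).astype(int)
            print(q,'pl',round(o['confidence'],2),o['location'],np.round(P[i,j]) if 0<=i<420 and 0<=j<560 else '')
print(r.sense())
E
```

```text
pics
side [ 350.95728142 -806.39792872  810.42152048] [ 0.21  0.74 -0.64]
phone cut 0.86 [258.0, 228.0, 312.2, 253.2] [614.  -4.  10.]
phone cut 0.35 [310.0, 275.7, 341.3, 297.9] [ 591. -287.  166.]
phone pl 0.7 [240.0, 283.9] [612. -12.  26.]
case cut 0.9 [221.0, 236.5, 245.0, 261.1] [481.   5.  23.]
case cut 0.77 [269.5, 228.4, 295.7, 245.1] [616.   4.  35.]
case cut 0.49 [261.5, 259.0, 279.9, 278.7] [553. -82.  15.]
case pl 0.85 [239.3, 283.1] [611.  -5.  24.]
case pl 0.82 [250.3, 235.7] [486. -12.  27.]
case pl 0.67 [267.1, 270.5] [553. -83.  17.]
tray cut 0.91 [191.2, 165.1, 249.1, 200.4] [515. 319.   4.]
tray cut 0.66 [326.3, 248.5, 363.8, 306.0] [ 701. -186.   65.]
tray pl 0.8 [183.8, 222.3] [515. 308.   3.]
tray pl 0.33 [332.9, 291.5] [ 542. -282.   23.]
cradle cut 0.79 [255.4, 271.6, 346.2, 359.6] [ 551. -286.   13.]
cradle pl 0.93 [334.1, 292.4] [ 541. -284.   22.]
cradle pl 0.25 [240.1, 283.8] [612. -12.  26.]
deck cut 0.87 [259.0, 275.9, 342.8, 327.7] [ 569. -282.  132.]
deck cut 0.41 [260.7, 226.2, 313.4, 253.8] [608.  -3.  10.]
toe cut 0.77 [257.7, 274.2, 345.7, 323.7] 
[... 1580 characters left out ...]
35 [153.6, 206.6] [662. 162. 219.]
{'clock': 1.7, 'qpos': array([ 1.25761150e+00,  3.52979891e-01,  1.63339072e+00,  3.82314680e-05,
        1.15521358e+00, -2.37749764e-03]), 'qvel': array([ 0.00022201, -0.00065892,  0.00088167,  0.00012343, -0.00055275,
        0.0007013 ]), 'joint_efforts': array([ 9.84547187e-04, -6.05159926e+01, -3.42446530e+01,  9.44250314e-05,
        9.11283023e-04, -1.77656580e-05]), 'eef_pos': array([191.11868703, 595.06657614, 231.29751344]), 'tcp_rot': array([ 3.14158411e+00, -3.49571666e-05,  2.83076989e+00]), 'contact_force': array([ 0.07574128, -0.07118205,  0.01376958]), 'wrist_torque': array([0.0170178 , 0.00758397, 0.00037755]), 'opening': 1.00277297604735}
```

View pics/top1.png

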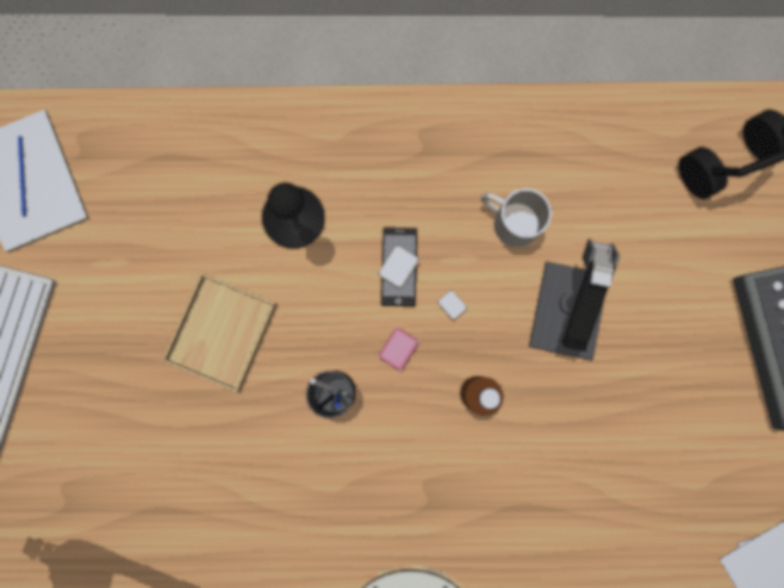

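View pics/side1.png

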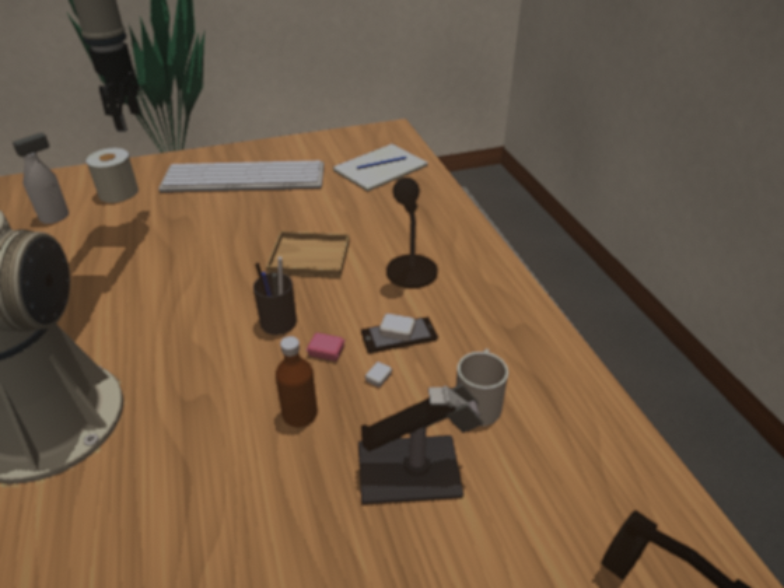

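Top view (1.4x): the phone is at (399,267), with its earpiece slot at the far end and the larger white case on it. The tray is at (222,333), the cradle at (575,310) with its deck and hook at (600,262), and the mug close by at (525,215). The pink case (399,348) and the small white one (452,305) are decoys. Next I fit poses.

```bash
python3 - <<'E'
from h import *
Pt,Ps=np.load('topP.npy'),np.load('sideP.npy')
def box(P,c,rad,z0,z1):
    k=(np.hypot(P[...,0]-c[0],P[...,1]-c[1])<rad)&(P[...,2]>z0)&(P[...,2]<z1); return P[k]
def rect(p):
    (c,s,a)=cv2.minAreaRect(p[:,:2].astype(np.float32)); return np.round(c,1),np.round(s,1),round(a,1)
for n,P in(('top',Pt),('side',Ps)):
    t=P[(abs(P[...,2])<8)&(P[...,0]>350)&(P[...,0]<750)&(abs(P[...,1])<300)]; print(n,'table z',np.median(t[:,2]))
    q=box(P,(617,12),50,30,50); print(' case',len(q),rect(q),np.median(q[:,2]), q[:,:2].mean(0))
    q=box(P,(625,12),85,6,50); print(' phone',len(q),rect(q))
    q=box(P,(512,315),130,6,40); print(' tray',len(q),rect(q))
    q=box(P,(700,-170),60,80,100); print(' mug',len(q),rect(q)) if len(q) else 0
    q=box(P,(555,-270),130,5,17); print(' foot',len(q),rect(q),np.median(q[:,2]))
    # deck
    q=box(P,(540,-270),95,85,165)
    rng=np.random.default_rng(0);best=0
    for _ in range(400):
        a,b,c=q[rng.choice(len(q),3,False)]; nn=np.cross(b-a,c-a); L=np.linalg.norm(nn)
        if L<1e-6: continue
        nn/=L; k=abs((q-a)@nn)<3
        if k.sum()>best: best=k.sum();K=k
    s=q[K]; c=s.mean(0); U=np.linalg.svd(s-c)[2]; nn=U[2]*np.sign(U[2][2]); 
    up=np.array([-nn[0],-nn[1],0]);up/=np.linalg.norm(up)
    ax=U[0]*np.sign(U[0][0]); print(' deck',len(q),best,c,'n',nn,'tilt',np.degrees(np.arccos(nn[2])),'yaw_n',np.degrees(np.arctan2(up[1],up[0])),'axis yaw',np.degrees(np.arctan2(ax[1],ax[0])),np.degrees(np.arcsin(ax[2])), 'ext',np.ptp((s-c)@U.T,axis=0),'ctr xy at z125',c+ax*(125-c[2])/ax[2])
    # edges mid along axis
    pr=(s-c)@ax; e=(s-c)@np.cross(nn,ax); print('  mid', (pr.max()+pr.min())/2,(e.max()+e.min())/2, c+ax*(pr.max()+pr.min())/2+np.cross(nn,ax)*(e.max()+e.min())/2)
E
```

```text
top table z -0.3311192095146772
 case 489 (array([617.9,  13.9]), array([46.1, 60.1]), 56.8) 36.778075320780665 [617.22472943  13.94640755]
 phone 1428 (array([621.9,  14. ]), array([ 66.4, 136.4]), 86.1)
 tray 899 (array([506.1, 299.8]), array([171. , 160.2]), 67.5)
 mug 280 (array([ 693.7, -189.6]), array([79.8, 79. ]), 17.3)
 foot 1755 (array([ 561.8, -263. ]), array([232.8, 227.5]), 78.3) 11.7150184335296
 deck 1360 887 [ 537.62406986 -270.38237309  120.96831278] n [-0.51605572  0.11847634  0.84832178] tilt 31.9703960938563 yaw_n -12.929935301814544 axis yaw -10.06191458712467 31.938149432488004 ext [147.0929743   44.8123831    6.65523355] ctr xy at z125 [ 543.9921691  -271.51233757  125.        ]
  mid 11.58926238001791 -1.5503026733521352 [ 547.01552577 -273.62277309  127.13392749]
side table z -1.2134085353210278
 case 280 (array([618.5,  10.5]), array([47.7, 59.7]), 55.4) 36.00535267201763 [618.12302811   8.34231944]
 phone 944 (array([621.1,  11.6]), array([ 65.2, 135.3]), 87.1)
 tray 561 (array([512.7, 313.2]), array([144.9, 161.7]), 66.9)
 mug 301 (array([ 695. , -190.4]), array([77.6, 78.7]), 68.3)
 foot 2664 (array([ 544.7, -275.6]), array([110.7, 150.4]), 77.9) 10.69037374162701
 deck 1669 955 [ 540.20664421 -277.41430358  121.76597176] n [-0.51939394  0.09021301  0.8497597 ] tilt 31.814457626879104 yaw_n -9.853345711689974 axis yaw -17.516151189002606 31.584684433574626 ext [156.85837778  47.61814164   6.61672569] ctr xy at z125 [ 545.22273769 -278.99742648  125.        ]
  mid 9.330557673289974 3.2784909469870023 [ 548.65568161 -276.65149898  126.84924881]
```

```bash
cat >> h.py <<'E'
from scipy.spatial.transform import Rotation as Ro
def go(target,rpy_deg=None):
    "tool-axis turn (deg, rotvec) from now, then shift in the turned tool axes (cm)"
    s=r.sense(); R0=Ro.from_euler('xyz',s['tcp_rot']); R1=R0 if rpy_deg is None else Ro.from_euler('xyz',rpy_deg,degrees=True)
    print('t',round(s['clock'],2),'pos',np.round(s['eef_pos'],1),'rpy',np.round(np.degrees(s['tcp_rot']),1),'q',np.round(s['qpos'],2),'F',np.round(s['contact_force'],1),'op',round(s['opening'],3))
    d=np.array(target)-s['eef_pos']
    print('turn',np.round((R0.inv()*R1).as_rotvec(degrees=True),2),'shift after',np.round(R1.inv().apply(d)/10,2),'shift unturned',np.round(R0.inv().apply(d)/10,2))
E
python3 -c "
from h import *
go((618,12.5,231),(180,0,146.8))"
```

```text
t 1.7 pos [191.1 595.1 231.3] rpy [180.   -0.  162.2] q [ 1.26  0.35  1.63  0.    1.16 -0.  ] F [ 0.1 -0.1  0. ] op 1.003
turn [ 0.   -0.   15.39] shift after [-6.762e+01 -2.537e+01  3.000e-02] shift unturned [-5.846e+01 -4.241e+01  3.000e-02]
```

Call:
move_arm([
  {"rz": 7.7, "gripper": 1},
  {"rz": 7.7},
  {"tx": -4, "ty": -1.5},
  {"tx": -4, "ty": -1.5},
  {"tx": -4, "ty": -1.5},
  {"tx": -4, "ty": -1.5},
  {"tx": -4, "ty": -1.5},
  {"tx": -4, "ty": -1.5},
  {"tx": -4, "ty": -1.5},
  {"tx": -4, "ty": -1.5},
  {"tx": -4, "ty": -1.5},
  {"tx": -4, "ty": -1.5},
])

```text
invalid input
```

```bash
python3 -c "
from h import *
go((618,12.5,100),(180,0,146.8))"
```

```text
t 1.7 pos [191.1 595.1 231.3] rpy [180.   -0.  162.2] q [ 1.26  0.35  1.63  0.    1.16 -0.  ] F [ 0.1 -0.1  0. ] op 1.003
turn [ 0.   -0.   15.39] shift after [-67.62 -25.37  13.13] shift unturned [-58.46 -42.41  13.13]
```

Call:
move_arm([
  {"tx": 0, "ty": 0, "tz": 0, "rx": 0, "ry": 0, "rz": 7.7, "gripper": 1},
  {"tx": 0, "ty": 0, "tz": 0, "rx": 0, "ry": 0, "rz": 7.7, "gripper": 1},
  {"tx": -4, "ty": -1.5, "tz": 0, "rx": 0, "ry": 0, "rz": 0, "gripper": 1},
  {"tx": -4, "ty": -1.5, "tz": 0, "rx": 0, "ry": 0, "rz": 0, "gripper": 1},
  {"tx": -4, "ty": -1.5, "tz": 0, "rx": 0, "ry": 0, "rz": 0, "gripper": 1},
  {"tx": -4, "ty": -1.5, "tz": 0, "rx": 0, "ry": 0, "rz": 0, "gripper": 1},
  {"tx": -4, "ty": -1.5, "tz": 0, "rx": 0, "ry": 0, "rz": 0, "gripper": 1},
  {"tx": -4, "ty": -1.5, "tz": 0, "rx": 0, "ry": 0, "rz": 0, "gripper": 1},
  {"tx": -4, "ty": -1.5, "tz": 0, "rx": 0, "ry": 0, "rz": 0, "gripper": 1},
  {"tx": -4, "ty": -1.5, "tz": 0, "rx": 0, "ry": 0, "rz": 0, "gripper": 1},
  {"tx": -4, "ty": -1.5, "tz": 0, "rx": 0, "ry": 0, "rz": 0, "gripper": 1},
  {"tx": -4, "ty": -1.5, "tz": 0, "rx": 0, "ry": 0, "rz": 0, "gripper": 1},
])

```text
clock: 2.9
eef_pos: [444.6, 249.0, 231.6]
tcp_rot: [3.141, 0.0, 2.562]
contact_force: [0.3, 0.9, 0.6]
opening: 0.999
```

Call:
move_arm([
  {"tx": -4, "ty": -1.5, "tz": 0, "rx": 0, "ry": 0, "rz": 0, "gripper": 1},
  {"tx": -4, "ty": -1.5, "tz": 0, "rx": 0, "ry": 0, "rz": 0, "gripper": 1},
  {"tx": -4, "ty": -1.5, "tz": 0, "rx": 0, "ry": 0, "rz": 0, "gripper": 1},
  {"tx": -4, "ty": -1.5, "tz": 0, "rx": 0, "ry": 0, "rz": 0, "gripper": 1},
  {"tx": -4, "ty": -1.5, "tz": 0, "rx": 0, "ry": 0, "rz": 0, "gripper": 1},
  {"tx": -4, "ty": -1.5, "tz": 0, "rx": 0, "ry": 0, "rz": 0, "gripper": 1},
  {"tx": -3.6, "ty": -1.4, "tz": 0, "rx": 0, "ry": 0, "rz": 0, "gripper": 1},
  {"tx": 0, "ty": 0, "tz": 4, "rx": 0, "ry": 0, "rz": 0, "gripper": 1},
  {"tx": 0, "ty": 0, "tz": 4, "rx": 0, "ry": 0, "rz": 0, "gripper": 1},
  {"tx": 0, "ty": 0, "tz": 4, "rx": 0, "ry": 0, "rz": 0, "gripper": 1},
  {"tx": 0, "ty": 0, "tz": 3, "rx": 0, "ry": 0, "rz": 0, "gripper": 1},
  {"tx": 0, "ty": 0, "tz": 0, "rx": 0, "ry": 0, "rz": 0, "gripper": 1},
])

```text
clock: 4.1
eef_pos: [614.5, 12.2, 77.2]
tcp_rot: [-3.137, -0.006, 2.562]
contact_force: [-0.8, -0.1, -0.1]
opening: 1.001
```

```bash
python3 -c "
from h import *
go((618,12.5,16),(180,0,146.8))
im,d=r.grab_frame('side'); i2,_=r.grab_frame('top')
a=cv2.resize(im[170:290,200:360],None,fx=4.5,fy=4.5); b=cv2.resize(i2[130:250,230:340],None,fx=3,fy=3)
save('c1.png',a)"
```

```text
t 4.1 pos [614.5  12.2  77.2] rpy [-179.8   -0.4  146.8] q [ 0.02  0.52  1.77  0.    0.87 -0.97] F [-0.8 -0.1 -0.1] op 1.001
turn [-0.24 -0.36 -0.02] shift after [-0.28  0.22  6.12] shift unturned [-0.31  0.24  6.12]
```

View pics/c1.png

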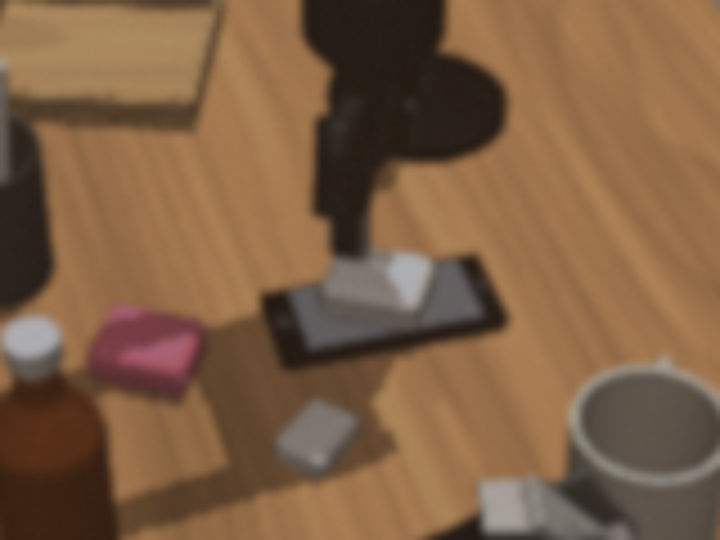

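Call:
move_arm([
  {"tx": 0, "ty": 0, "tz": 3, "rx": 0, "ry": 0, "rz": 0, "gripper": 1},
  {"tx": 0, "ty": 0, "tz": 2, "rx": 0, "ry": 0, "rz": 0, "gripper": 1},
  {"tx": 0, "ty": 0, "tz": 1.3, "rx": 0, "ry": 0, "rz": 0, "gripper": 1},
  {"tx": 0, "ty": 0, "tz": 0, "rx": 0, "ry": 0, "rz": 0, "gripper": 1},
  {"tx": 0, "ty": 0, "tz": 0, "rx": 0, "ry": 0, "rz": 0, "gripper": 1},
])

```text
clock: 4.7
eef_pos: [618.6, 12.4, 19.7]
tcp_rot: [3.141, 0.001, 2.562]
contact_force: [0.2, -0.1, 0.0]
opening: 1.002
```

```bash
python3 -c "
from h import *
go((618,12.5,17),(180,0,146.8))"
```

```text
t 4.7 pos [618.6  12.4  19.7] rpy [1.799e+02 1.000e-01 1.468e+02] q [ 0.02  0.6   1.78 -0.    0.75 -0.97] F [ 0.2 -0.1  0. ] op 1.002
turn [ 0.06  0.08 -0.  ] shift after [ 0.06 -0.02  0.27] shift unturned [ 0.06 -0.02  0.27]
```

Call:
move_arm([
  {"tx": 0, "ty": 0, "tz": 0.2, "rx": 0, "ry": 0, "rz": 0, "gripper": 0.3},
  {"tx": 0, "ty": 0, "tz": 0, "rx": 0, "ry": 0, "rz": 0, "gripper": -1},
  {"tx": 0, "ty": 0, "tz": 0, "rx": 0, "ry": 0, "rz": 0, "gripper": -1},
  {"tx": 0, "ty": 0, "tz": 0, "rx": 0, "ry": 0, "rz": 0, "gripper": -1},
  {"tx": 0, "ty": 0, "tz": 0, "rx": 0, "ry": 0, "rz": 0, "gripper": -1},
  {"tx": 0, "ty": 0, "tz": 0, "rx": 0, "ry": 0, "rz": 0, "gripper": -1},
  {"tx": 0, "ty": 0, "tz": 0, "rx": 0, "ry": 0, "rz": 0, "gripper": -1},
  {"tx": 0, "ty": 0, "tz": 0, "rx": 0, "ry": 0, "rz": 0, "gripper": -1},
], squeeze=40)

```text
clock: 5.5
eef_pos: [618.2, 12.3, 17.1]
tcp_rot: [3.141, 0.001, 2.562]
contact_force: [-0.6, 0.5, 5.6]
opening: 0.527
```

```bash
python3 -c "
from h import *
go((618,12.5,117),(180,0,146.8))
go((512.7,313.2,117),(180,0,146.8))
go((512.7,313.2,117),(180,0,157))"
```

```text
t 5.5 pos [618.2  12.3  17.1] rpy [1.800e+02 1.000e-01 1.468e+02] q [ 0.02  0.61  1.79 -0.    0.75 -0.97] F [-0.6  0.5  5.6] op 0.527
turn [ 0.04  0.05 -0.  ] shift after [ 0.03  0.   -9.99] shift unturned [ 0.02  0.01 -9.99]
t 5.5 pos [618.2  12.3  17.1] rpy [1.800e+02 1.000e-01 1.468e+02] q [ 0.02  0.61  1.79 -0.    0.75 -0.97] F [-0.6  0.5  5.6] op 0.527
turn [ 0.04  0.05 -0.  ] shift after [25.3  19.4  -9.99] shift unturned [ 25.29  19.4  -10.  ]
t 5.5 pos [618.2  12.3  17.1] rpy [1.800e+02 1.000e-01 1.468e+02] q [ 0.02  0.61  1.79 -0.    0.75 -0.97] F [-0.6  0.5  5.6] op 0.527
turn [  0.03   0.06 -10.2 ] shift after [21.47 23.57 -9.99] shift unturned [ 25.29  19.4  -10.  ]
```

Call:
move_arm([
  {"tx": 0, "ty": 0, "tz": -3, "rx": 0, "ry": 0, "rz": 0, "gripper": -1},
  {"tx": 0, "ty": 0, "tz": -4.5, "rx": 0, "ry": 0, "rz": 0, "gripper": -1},
  {"tx": 0, "ty": 0, "tz": -4.5, "rx": 0, "ry": 0, "rz": 0, "gripper": -1},
  {"tx": 3.35, "ty": -2.2, "tz": 0, "rx": 0, "ry": 0, "rz": 0, "gripper": -1},
  {"tx": 3.35, "ty": -2.2, "tz": 0, "rx": 0, "ry": 0, "rz": 0, "gripper": -1},
  {"tx": 2.66, "ty": 3.4, "tz": 0, "rx": 0, "ry": 0, "rz": 0, "gripper": -1},
  {"tx": 2.66, "ty": 3.4, "tz": 0, "rx": 0, "ry": 0, "rz": 0, "gripper": -1},
  {"tx": 2.66, "ty": 3.4, "tz": 0, "rx": 0, "ry": 0, "rz": 0, "gripper": -1},
  {"tx": 2.66, "ty": 3.4, "tz": 0, "rx": 0, "ry": 0, "rz": 0, "gripper": -1},
  {"tx": 2.66, "ty": 3.4, "tz": 0, "rx": 0, "ry": 0, "rz": 0, "gripper": -1},
  {"tx": 2.66, "ty": 3.4, "tz": 0, "rx": 0, "ry": 0, "rz": 0, "gripper": -1},
  {"tx": 2.66, "ty": 3.4, "tz": 0, "rx": 0, "ry": 0, "rz": 0, "gripper": -1},
])

```text
clock: 6.7
eef_pos: [511.6, 315.0, 136.5]
tcp_rot: [3.141, 0.0, 2.562]
contact_force: [0.4, 0.1, -0.9]
opening: 0.528
```

```bash
python3 -c "
from h import *
r.grab_frame('top');r.grab_frame('top')
im,d=r.grab_frame('top'); P=cloud('top',d)
q=P[(np.hypot(P[...,0]-625,P[...,1]-12)<90)&(P[...,2]>6)&(P[...,2]<25)]; print('phone',cv2.minAreaRect(q[:,:2].astype(np.float32)),q.mean(0),len(q))
im,d=r.grab_frame('side'); P=cloud('side',d)
q=P[(np.hypot(P[...,0]-625,P[...,1]-12)<90)&(P[...,2]>6)&(P[...,2]<25)]; print('phone',cv2.minAreaRect(q[:,:2].astype(np.float32)),q.mean(0),len(q))
go((512.7,313.2,9),(180,0,146.8))"
```

```text
phone ((620.4639892578125, -12.651397705078125), (110.67328643798828, 135.44815063476562), 88.1404037475586) [620.86982729  12.30991666  11.56482295] 1411
phone ((621.4631958007812, 10.680719375610352), (63.8889274597168, 135.3357696533203), 89.32514190673828) [620.50395313   8.58090747  10.7681462 ] 839
t 6.9 pos [511.5 313.9 136.1] rpy [-180.    -0.   146.9] q [ 0.55  0.42  1.77 -0.    0.95 -0.45] F [ 0.9  0.1 -0. ] op 0.528
turn [-0.03 -0.    0.12] shift after [-1.400e-01  1.000e-02  1.271e+01] shift unturned [-1.400e-01  1.000e-02  1.271e+01]
```

Call:
move_arm([
  {"tx": 0, "ty": 0, "tz": 4, "rx": 0, "ry": 0, "rz": 0, "gripper": -1},
  {"tx": 0, "ty": 0, "tz": 4, "rx": 0, "ry": 0, "rz": 0, "gripper": -1},
  {"tx": 0, "ty": 0, "tz": 3, "rx": 0, "ry": 0, "rz": 0, "gripper": -1},
  {"tx": 0, "ty": 0, "tz": 1, "rx": 0, "ry": 0, "rz": 0, "gripper": -1},
  {"tx": 0, "ty": 0, "tz": 0.6, "rx": 0, "ry": 0, "rz": 0, "gripper": -1},
  {"tx": 0, "ty": 0, "tz": 0, "rx": 0, "ry": 0, "rz": 0, "gripper": -1},
  {"tx": 0, "ty": 0, "tz": 0, "rx": 0, "ry": 0, "rz": 0, "gripper": -1},
  {"tx": 0, "ty": 0, "tz": 0, "rx": 0, "ry": 0, "rz": 0, "gripper": 0.7},
  {"tx": 0, "ty": 0, "tz": 0, "rx": 0, "ry": 0, "rz": 0, "gripper": 0.7},
  {"tx": 0, "ty": 0, "tz": 0, "rx": 0, "ry": 0, "rz": 0, "gripper": 0.7},
  {"tx": 0, "ty": 0, "tz": 0, "rx": 0, "ry": 0, "rz": 0, "gripper": 0.7},
])

```text
clock: 8.0
eef_pos: [512.2, 313.5, 10.7]
tcp_rot: [3.141, 0.0, 2.562]
contact_force: [0.1, -0.2, 0.3]
opening: 0.848
```

```bash
python3 -c "
from h import *
go((540,100,140),(180,0,176.7))"
```

```text
t 8.0 pos [512.2 313.5  10.7] rpy [180.    0.  146.8] q [ 0.55  0.6   1.83  0.    0.72 -0.44] F [ 0.1 -0.2  0.3] op 0.848
turn [ 3.00e-02  2.00e-02 -2.99e+01] shift after [ -4.01 -21.15 -12.93] shift unturned [-14.02 -16.33 -12.94]
```

Call:
move_arm([
  {"tx": 0, "ty": 0, "tz": -3.9, "rx": 0, "ry": 0, "rz": 0, "gripper": 0.7},
  {"tx": 0, "ty": 0, "tz": -4.5, "rx": 0, "ry": 0, "rz": 0, "gripper": 1},
  {"tx": 0, "ty": 0, "tz": -4.5, "rx": 0, "ry": 0, "rz": 0, "gripper": 1},
  {"tx": 0, "ty": 0, "tz": 0, "rx": 0, "ry": 0, "rz": -7.5, "gripper": 1},
  {"tx": 0, "ty": 0, "tz": 0, "rx": 0, "ry": 0, "rz": -7.5, "gripper": 1},
  {"tx": 0, "ty": 0, "tz": 0, "rx": 0, "ry": 0, "rz": -7.5, "gripper": 1},
  {"tx": 0, "ty": 0, "tz": 0, "rx": 0, "ry": 0, "rz": -7.5, "gripper": 1},
  {"tx": -0.8, "ty": -4.25, "tz": 0, "rx": 0, "ry": 0, "rz": 0, "gripper": 1},
  {"tx": -0.8, "ty": -4.25, "tz": 0, "rx": 0, "ry": 0, "rz": 0, "gripper": 1},
  {"tx": -0.8, "ty": -4.25, "tz": 0, "rx": 0, "ry": 0, "rz": 0, "gripper": 1},
  {"tx": -0.8, "ty": -4.25, "tz": 0, "rx": 0, "ry": 0, "rz": 0, "gripper": 1},
  {"tx": -0.8, "ty": -4.25, "tz": 0, "rx": 0, "ry": 0, "rz": 0, "gripper": 1},
])

```text
clock: 9.2
eef_pos: [540.0, 97.3, 139.4]
tcp_rot: [3.142, 0.0, 3.086]
contact_force: [0.4, 0.3, -0.1]
opening: 1.001
```

```bash
python3 - <<'E'
from h import *
for c in('top','side'):
    im,d=r.grab_frame(c); P=cloud(c,d); r.place_of('phone',c)
    k=(np.hypot(P[...,0]-621,P[...,1]-12)<78)&(P[...,2]>6)&(P[...,2]<17)&(im.astype(int).max(-1)<130)
    n,l,st,_=cv2.connectedComponentsWithStats(k.astype(np.uint8)); j=1+np.argmax(st[1:,4]); q=P[l==j]
    a=np.cov(q[:,:2].T); w,v=np.linalg.eigh(a); v=v[:,1]*np.sign(v[0,1])
    print(c,len(q),cv2.minAreaRect(q[:,:2].astype(np.float32)),'mean',q.mean(0),'yaw',np.degrees(np.arctan2(v[1],v[0])))
    k=(np.hypot(P[...,0]-512,P[...,1]-313)<60)&(P[...,2]>12)&(P[...,2]<45); q=P[k]; print('case',cv2.minAreaRect(q[:,:2].astype(np.float32)),np.median(q[:,2]))
    if c=='top':b=im[130:260,90:330]
save('c2.png',b,3)
go((621,12.5,140),(180,0,176.7))
E
```

```text
top 487 ((620.7626953125, 12.153264999389648), (58.510894775390625, 134.32464599609375), 87.9411849975586) mean [624.31279689   9.75712824  11.37784358] yaw 2.4555537613739435
case ((511.6124572753906, 313.16156005859375), (46.57914733886719, 60.57175827026367), 56.783226013183594) 27.86648964881693
side 843 ((621.3847045898438, 10.260190963745117), (64.39697265625, 134.61721801757812), 88.53911590576172) mean [620.56851407   8.74286381  10.60103095] yaw -1.8625192095976997
case ((522.8541259765625, 322.21148681640625), (82.02995300292969, 61.77268981933594), 52.17414474487305) 26.486229823999444
t 9.4 pos [540.2  98.  139.4] rpy [180.    0.  176.7] q [ 0.18  0.34  1.88  0.    0.92 -1.34] F [ 0.1 -0.4  0.1] op 0.999
turn [ 0.01  0.01 -0.05] shift after [-8.56 -8.07 -0.06] shift unturned [-8.56 -8.07 -0.06]
```

View pics/c2.png

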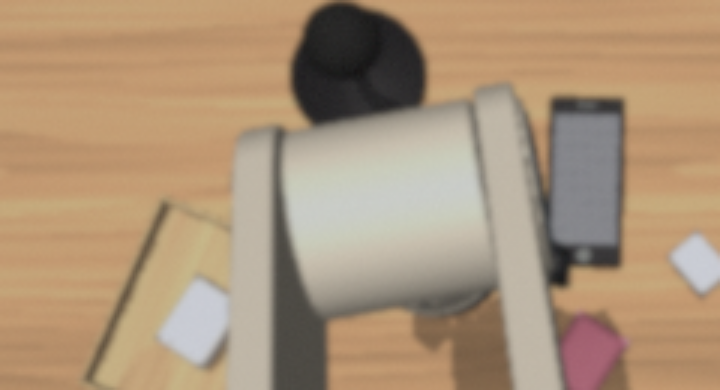

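Call:
move_arm([
  {"tx": 0, "ty": 0, "tz": 0, "rx": 0, "ry": 0, "rz": -1.5, "gripper": 0.65},
  {"tx": -2.78, "ty": -2.8, "tz": 0, "rx": 0, "ry": 0, "rz": 0, "gripper": 0.65},
  {"tx": -2.78, "ty": -2.8, "tz": 0, "rx": 0, "ry": 0, "rz": 0, "gripper": 0.65},
  {"tx": -2.78, "ty": -2.8, "tz": 0, "rx": 0, "ry": 0, "rz": 0, "gripper": 0.65},
  {"tx": 0, "ty": 0, "tz": 4, "rx": 0, "ry": 0, "rz": 0, "gripper": 0.65},
  {"tx": 0, "ty": 0, "tz": 4, "rx": 0, "ry": 0, "rz": 0, "gripper": 0.65},
  {"tx": 0, "ty": 0, "tz": 3, "rx": 0, "ry": 0, "rz": 0, "gripper": 0.65},
  {"tx": 0, "ty": 0, "tz": 0.5, "rx": 0, "ry": 0, "rz": 0, "gripper": 0.65},
  {"tx": 0, "ty": 0, "tz": 0, "rx": 0, "ry": 0, "rz": 0, "gripper": 0.65},
  {"tx": 0, "ty": 0, "tz": 0, "rx": 0, "ry": 0, "rz": 0, "gripper": 0.65},
])

```text
clock: 10.4
eef_pos: [622.2, 13.3, 25.8]
tcp_rot: [3.141, 0.002, 3.113]
contact_force: [0.8, 1.1, -0.1]
opening: 0.824
```

```bash
python3 -c "
from h import *
go((621,11.5,-2),(180,0,178.2))
im,d=r.grab_frame('side');save('c3.png',im[190:290,220:340],6)"
```

```text
t 10.4 pos [622.2  13.3  25.8] rpy [1.800e+02 1.000e-01 1.784e+02] q [ 0.02  0.6   1.77  0.    0.77 -1.52] F [ 0.8  1.1 -0.1] op 0.824
turn [0.01 0.12 0.17] shift after [ 0.11 -0.18  2.78] shift unturned [ 0.12 -0.18  2.78]
```

View pics/c3.png

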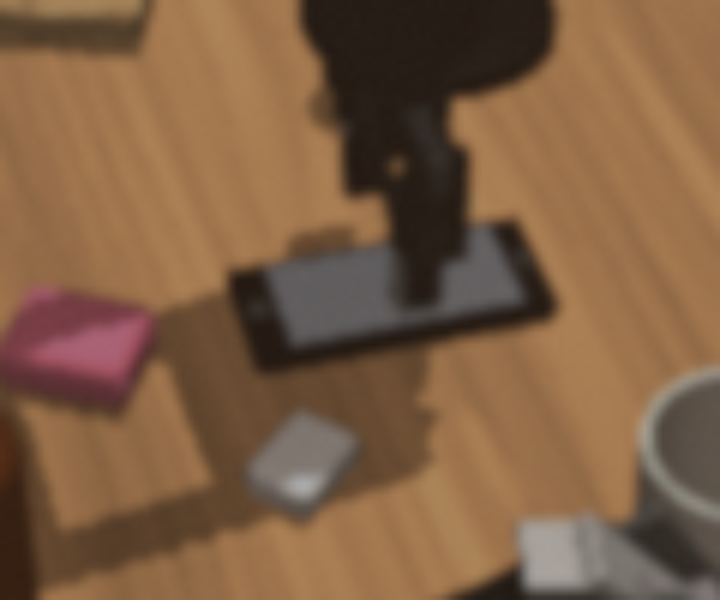

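```bash
python3 -c "
from h import *
go((621,11.5,-2),(180,0,178.2))
for y in (-22,-30,-37):
  for z in (26,32,38): print(y,z,np.round(proj('side',np.array([622,y,z])),1))
im,d=r.grab_frame('side');P=cloud('side',d);print(P[236:243,287:292].reshape(-1,3)[::6].round())"
```

```text
t 10.45 pos [622.4  13.1  26.2] rpy [180.    0.2 178.4] q [ 0.02  0.6   1.77  0.    0.77 -1.52] F [ 0.5 -0.2  0.6] op 0.822
turn [0.01 0.16 0.15] shift after [ 0.13 -0.16  2.82] shift unturned [ 0.14 -0.16  2.82]
-22 26 [289.  241.8]
-22 32 [289.  240.1]
-22 38 [289.1 238.3]
-30 26 [290.  243.9]
-30 32 [290.  242.1]
-30 38 [290.1 240.4]
-37 26 [290.9 245.7]
-37 32 [290.9 244. ]
-37 38 [291.  242.2]
[[615. -27.  53.]
 [615. -34.  55.]
 [617. -36.  53.]
 [621. -33.  45.]
 [622. -37.  46.]
 [614. -31.  35.]]
```

Call:
move_arm([
  {"tx": 0.1, "ty": -0.16, "tz": 1, "rx": 0, "ry": 0, "rz": 0, "gripper": 0.65},
  {"tx": 0, "ty": 0, "tz": 1, "rx": 0, "ry": 0, "rz": 0, "gripper": 0.65},
  {"tx": 0, "ty": 0, "tz": 0.7, "rx": 0, "ry": 0, "rz": 0, "gripper": 0.65},
  {"tx": 0, "ty": 0, "tz": 0, "rx": 0, "ry": 0, "rz": 0, "gripper": 0.65},
  {"tx": 0, "ty": 0, "tz": 0, "rx": 0, "ry": 0, "rz": 0, "gripper": 0.65},
])

```text
clock: 11.0
eef_pos: [619.6, 10.8, -3.2]
tcp_rot: [-3.142, -0.001, 3.112]
contact_force: [0.0, 0.2, -0.7]
opening: 0.826
```

Call:
move_arm([
  {"tx": 0, "ty": 0, "tz": 0.15, "rx": 0, "ry": 0, "rz": 0, "gripper": 0.65},
  {"tx": 0, "ty": 0, "tz": 0.15, "rx": 0, "ry": 0, "rz": 0, "gripper": 0.65},
  {"tx": 0, "ty": 0, "tz": 0, "rx": 0, "ry": 0, "rz": 0, "gripper": 0.65},
])

```text
clock: 11.3
eef_pos: [619.9, 10.9, -5.7]
tcp_rot: [-3.142, 0.0, 3.112]
contact_force: [0.0, -0.2, 0.7]
opening: 0.822
```

Call:
move_arm([
  {"tx": 0, "ty": 0, "tz": -0.22, "rx": 0, "ry": 0, "rz": 0, "gripper": 0.65},
  {"tx": 0, "ty": 0, "tz": 0, "rx": 0, "ry": 0, "rz": 0, "gripper": 0.4},
  {"tx": 0, "ty": 0, "tz": 0, "rx": 0, "ry": 0, "rz": 0, "gripper": 0.2},
  {"tx": 0, "ty": 0, "tz": 0, "rx": 0, "ry": 0, "rz": 0, "gripper": -1},
  {"tx": 0, "ty": 0, "tz": 0, "rx": 0, "ry": 0, "rz": 0, "gripper": -1},
  {"tx": 0, "ty": 0, "tz": 0, "rx": 0, "ry": 0, "rz": 0, "gripper": -1},
  {"tx": 0, "ty": 0, "tz": 0, "rx": 0, "ry": 0, "rz": 0, "gripper": -1},
], squeeze=80)

```text
clock: 12.0
eef_pos: [620.3, 11.0, -2.4]
tcp_rot: [3.141, 0.001, 3.112]
contact_force: [-2.8, 0.8, 10.4]
opening: 0.673
```

```bash
python3 -c "
from h import *
go((621,11.5,-2),(180,0,178.2))
im,d=r.grab_frame('side');P=cloud('side',d)
q=P[(np.hypot(P[...,0]-621,P[...,1]-12)<78)&(P[...,2]>6)&(P[...,2]<17)]; print(cv2.minAreaRect(q[:,:2].astype(np.float32)))"
```

```text
t 12.0 pos [620.3  11.   -2.4] rpy [180.    0.  178.3] q [ 0.02  0.64  1.78  0.    0.72 -1.53] F [-2.8  0.8 10.4] op 0.673
turn [0.01 0.04 0.09] shift after [-0.07  0.05 -0.04] shift unturned [-0.07  0.05 -0.04]
((621.57568359375, 6.121456146240234), (79.79065704345703, 134.3620147705078), 87.23555755615234)
```

Call:
move_arm([
  {"tx": 0, "ty": 0, "tz": -2, "rx": 0, "ry": 0, "rz": 0, "gripper": -1},
  {"tx": 0, "ty": 0, "tz": -4, "rx": 0, "ry": 0, "rz": 0, "gripper": -1},
  {"tx": 0, "ty": 0, "tz": -4.5, "rx": 0, "ry": 0, "rz": 0, "gripper": -1},
  {"tx": 0, "ty": 0, "tz": -4.5, "rx": 0, "ry": 0, "rz": 0, "gripper": -1},
  {"tx": 0, "ty": 0, "tz": -4.5, "rx": 0, "ry": 0, "rz": 0, "gripper": -1},
  {"tx": 0, "ty": 0, "tz": -4.5, "rx": 0, "ry": 0, "rz": 0, "gripper": -1},
  {"tx": 0, "ty": 0, "tz": 0, "rx": 0, "ry": 0, "rz": 0, "gripper": -1},
])

```text
clock: 12.75
eef_pos: [623.3, 10.9, 243.5]
tcp_rot: [3.141, 0.011, 3.112]
contact_force: [-0.1, 0.1, -1.8]
opening: 0.672
```

```bash
python3 - <<'E'
from h import *
yaw=np.radians(-12.1)
for c in('top','side'):
    im,d=r.grab_frame(c); P=cloud(c,d); z0=-0.3 if c=='top' else -1.2
    # foot: fit model rectangle via deck-aligned coords
    for nm,zl,zh in(('foot',8,15),):
        k=(P[...,2]>zl)&(P[...,2]<zh)&(np.hypot(P[...,0]-545,P[...,1]+275)<105)&(im.astype(int).max(-1)<110); q=P[k][:,:2]
        print(c,'foot',len(q),cv2.minAreaRect(q.astype(np.float32)))
        for yw in(-13,-12,-11):
            a=np.radians(yw);x=(q-[545,-275])@[np.cos(a),np.sin(a)];y=(q-[545,-275])@[-np.sin(a),np.cos(a)]
            print('  ',yw,np.percentile(x,[1,99]).round(1),np.percentile(y,[1,99]).round(1))
    R=Ro.from_euler('xyz',[0,-32,-12],degrees=True).as_matrix(); L=(P-[545,-274.5,125+z0])@R
    k=(abs(L[...,2])<4)&(abs(L[...,0])<66)&(abs(L[...,1])<35); q=L[k]
    print(c,'deck z med',np.median(q[:,2]))
    for a in(-60,-40,-20,0,20,40):
        s=q[(q[:,0]>=a)&(q[:,0]<a+20)][:,1]; print('   x',a,len(s),np.percentile(s,[2,98]).round(1) if len(s)>9 else '')
    k=(abs(L[...,1])<10)&(L[...,2]>4)&(L[...,2]<14)&(L[...,0]<-55)&(L[...,0]>-90); print('toe',np.percentile(L[k],[5,50,95],axis=0).round(1) if k.sum()>3 else k.sum())
    k=(abs(L[...,1])<25)&(L[...,2]>15)&(L[...,2]<32)&(L[...,0]>25)&(L[...,0]<70); print('hook',np.percentile(L[k],[3,50,97],axis=0).round(1))
go((545,-275,250))
# preinsert
E
```

```text
top foot 1445 ((543.5247192382812, -273.4019775390625), (107.99234008789062, 148.65428161621094), 76.94842529296875)
   -13 [-74.8  69.2] [-51.5  54.1]
   -12 [-74.7  69.6] [-51.1  54. ]
   -11 [-75.   69.8] [-50.3  54.4]
top deck z med 0.9332486410709375
   x -60 143 [-17.4  21. ]
   x -40 146 [-17.9  20.5]
   x -20 153 [-17.8  20.9]
   x 0 161 [-18.6  20.2]
   x 20 136 [-17.4  19.9]
   x 40 47 [-19.3  20.4]
toe [[-76.6  -8.9   4.5]
 [-70.6  -0.4   8.6]
 [-60.6   9.2  11.8]]
hook [[ 44.3 -12.7  15.1]
 [ 52.    0.6  19.3]
 [ 66.1  13.8  24.1]]
side foot 2477 ((544.2266845703125, -275.0547180175781), (111.13056945800781, 148.3276824951172), 77.19078063964844)
   -13 [-73.3  72. ] [-53.6  51.4]
   -12 [-73.3  72. ] [-53.8  51.2]
   -11 [-73.5  72. ] [-53.9  50.6]
side deck z med 0.5062854153062113
   x -60 154 [-19.5  19.2]
   x -40 152 [-20.3  18.9]
   x -20 160 [-20.   19.1]
   x 0 160 [-20.5  18.9]
   x 20 143 [-20.3  17.5]
   x 40 80 [-21.   -1.1]
toe [[-74.7  -8.9   4.7]
 [-70.2  -0.5   7.9]
 [-67.7   8.6   9.9]]
hook [[ 44.1 -14.4  15.2]
 [ 51.3  -2.   19.5]
 [ 65.5  13.   23.9]]
t 12.85 pos [620.1  10.9 237.3] rpy [1.800e+02 1.000e-01 1.783e+02] q [ 0.02  0.34  1.64 -0.    1.16 -1.53] F [-0.5  0.2 -2.6] op 0.674
turn [0. 0. 0.] shift after [  6.65 -28.8   -1.28] shift unturned [  6.65 -28.8   -1.28]
```

```bash
cat >> h.py <<'E'
D=np.array([544.5,-274.3,125.]); Rd=Ro.from_euler('xyz',[0,-32,-12.5],degrees=True); GT=np.array([-1.,0,-2.4])
def tgt(xe,ze,tilt,ye=0):
    Rp=Rd*Ro.from_euler('y',tilt,degrees=True)
    Eo=D+Rd.apply([xe,ye,ze]); O=Eo-Rp.apply([68,0,0]); T=O+Rp.apply(GT)
    Rt=Rp*Ro.from_euler('y',180,degrees=True)
    return T,Rt.as_euler('xyz',degrees=True)
def goto(*a): t,e=tgt(*a); print('T',t.round(1),e.round(1)); go(t,e)
def where():
    "phone nose corner in deck frame from tcp"
    s=r.sense(); Rt=Ro.from_euler('xyz',s['tcp_rot']); Rp=Rt*Ro.from_euler('y',-180,degrees=True)
    O=s['eef_pos']-Rp.apply(GT); rel=(Rd.inv()*Rp).as_euler('xyz',degrees=True)
    print('nose',Rd.inv().apply(O+Rp.apply([68,0,0])-D).round(1),'low',Rd.inv().apply(O-Rp.apply([68,0,0])-D).round(1),'rel rpy',rel.round(1),'F deck',Rd.inv().apply(s['contact_force']).round(1),'clk',round(s['clock'],2),'op',round(s['opening'],3))
E
python3 -c "
from h import *
goto(-10,40,7); goto(30,4,7); where()"
```

```text
T [ 455.5 -254.6  122.3] [180.   25.  167.5]
t 12.85 pos [620.1  10.9 237.3] rpy [1.800e+02 1.000e-01 1.783e+02] q [ 0.02  0.34  1.64 -0.    1.16 -1.53] F [-0.5  0.2 -2.6] op 0.674
turn [  2.37 -24.82  10.62] shift after [ 14.22 -29.48   6.06] shift unturned [ 15.69 -27.02  11.47]
T [ 507.2 -266.   113. ] [180.   25.  167.5]
t 12.85 pos [620.1  10.9 237.3] rpy [1.800e+02 1.000e-01 1.783e+02] q [ 0.02  0.34  1.64 -0.    1.16 -1.53] F [-0.5  0.2 -2.6] op 0.674
turn [  2.37 -24.82  10.62] shift after [  9.81 -29.48   9.14] shift unturned [ 10.48 -28.01  12.41]
nose [128.6 307.7  55.1] low [ 15.1 282.2 125.6] rel rpy [ 6.7 31.3 12.7] F deck [-1.9  0.1 -1.9] clk 12.85 op 0.674
```

Call:
move_arm([
  {"tx": 0, "ty": 0, "tz": 0, "rx": 0.6, "ry": -6.2, "rz": 2.65, "gripper": -1},
  {"tx": 0, "ty": 0, "tz": 0, "rx": 0.6, "ry": -6.2, "rz": 2.65, "gripper": -1},
  {"tx": 0, "ty": 0, "tz": 0, "rx": 0.6, "ry": -6.2, "rz": 2.65, "gripper": -1},
  {"tx": 0, "ty": 0, "tz": 0, "rx": 0.6, "ry": -6.2, "rz": 2.65, "gripper": -1},
  {"tx": 1.17, "ty": -3.7, "tz": -0.55, "rx": 0, "ry": 0, "rz": 0, "gripper": -1},
  {"tx": 1.17, "ty": -3.7, "tz": -0.55, "rx": 0, "ry": 0, "rz": 0, "gripper": -1},
  {"tx": 1.17, "ty": -3.7, "tz": -0.55, "rx": 0, "ry": 0, "rz": 0, "gripper": -1},
  {"tx": 1.17, "ty": -3.7, "tz": -0.55, "rx": 0, "ry": 0, "rz": 0, "gripper": -1},
  {"tx": 1.17, "ty": -3.7, "tz": -0.55, "rx": 0, "ry": 0, "rz": 0, "gripper": -1},
  {"tx": 1.17, "ty": -3.7, "tz": -0.55, "rx": 0, "ry": 0, "rz": 0, "gripper": -1},
  {"tx": 1.17, "ty": -3.7, "tz": -0.55, "rx": 0, "ry": 0, "rz": 0, "gripper": -1},
  {"tx": 1.17, "ty": -3.7, "tz": -0.55, "rx": 0, "ry": 0, "rz": 0, "gripper": -1},
])

```text
clock: 14.05
eef_pos: [452.5, -255.9, 234.9]
tcp_rot: [3.141, 0.431, 2.924]
contact_force: [-0.1, -0.4, -2.2]
opening: 0.673
```

```bash
python3 -c "
from h import *
goto(-10,30,7);where()
im,d=r.grab_frame('side');save('c4.png',im[160:370,200:420],2.8)
"
```

```text
T [ 460.6 -255.7  113.8] [180.   25.  167.5]
t 14.05 pos [ 452.5 -255.9  234.9] rpy [180.   24.7 167.5] q [-0.63  0.    2.14  0.29  0.62 -2.18] F [-0.1 -0.4 -2.2] op 0.673
turn [ 0.03 -0.33  0.01] shift after [ 4.4   0.19 11.31] shift unturned [ 4.34  0.19 11.34]
nose [ 47.4  -1.9 136.5] low [-87.5  -2.  153.9] rel rpy [0.  7.3 0. ] F deck [-1.1 -0.5 -1.9] clk 14.05 op 0.673
```

View pics/c4.png

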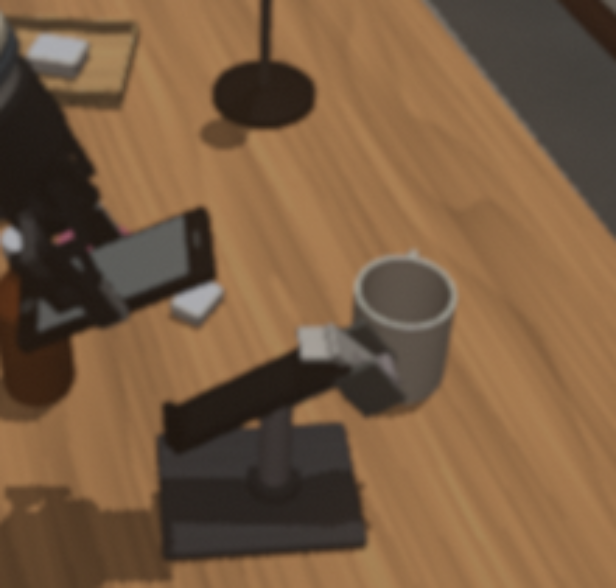

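```bash
cat >> h.py <<'E'
def inhand():
    s=r.sense(); Rt=Ro.from_euler('xyz',s['tcp_rot']); Rp=Rt*Ro.from_euler('y',-180,degrees=True); O=s['eef_pos']-Rp.apply(GT)
    for c in('side','top'):
        im,d=r.grab_frame(c); L=(cloud(c,d)-O)@Rp.as_matrix()
        k=(abs(L[...,0])<85)&(abs(L[...,1])<35)&(L[...,2]>4)&(L[...,2]<18)&(d>0); q=L[k]
        print(c,len(q),'x ends',np.percentile(q[:,0],[1,99]).round(1),'y',np.percentile(q[:,1],[1,99]).round(1))
        for a in(-66,-50,20,40,55):
            t=q[(q[:,0]>a)&(q[:,0]<a+12)&(abs(q[:,1])<22)]; print('  x',a,len(t),'z',np.median(t[:,2]).round(1) if len(t) else '')
E
python3 -c "
from h import *
inhand();where()"
```

```text
side 1401 x ends [-64.1  69.2] y [-32.2  29.1]
  x -66 88 z 10.7
  x -50 37 z 11.0
  x 20 111 z 11.0
  x 40 114 z 10.8
  x 55 112 z 10.7
top 1521 x ends [-63.3  69.7] y [-28.4  31. ]
  x -66 52 z 11.5
  x -50 3 z 11.9
  x 20 150 z 11.8
  x 40 156 z 11.8
  x 55 160 z 11.8
nose [ 47.6  -3.3 136.5] low [-87.3  -2.7 153.9] rel rpy [-0.1  7.3 -0.2] F deck [-0.7  0.1 -2.5] clk 14.2 op 0.671
```

```bash
sed -i 's/GT=np.array(\[-1\./GT=np.array([-2./' h.py; python3 -c "
from h import *
goto(0,30,7);where()
R=Ro.from_euler('y',7,degrees=True)
for a,b in (((0,30),(22,4)),((22,4),(66,3)),((66,3),(75,2))):
    d=np.array([b[0]-a[0],0,b[1]-a[1]]); v=R.inv().apply(d); print(a,b,'tool shift cm',(-v[0]/10).round(2),(-v[2]/10).round(2))
"
```

```text
T [ 468.  -257.3  118.7] [180.   25.  167.5]
t 14.2 pos [ 452.4 -257.   235. ] rpy [180.   24.7 167.2] q [-0.63  0.    2.14  0.29  0.62 -2.18] F [ 0.8 -0.1 -2.5] op 0.671
turn [-0.08 -0.34 -0.24] shift after [ 3.53  0.3  11.19] shift unturned [ 3.46  0.3  11.21]
nose [ 48.6  -3.3 136.4] low [-86.3  -2.7 153.8] rel rpy [-0.1  7.3 -0.2] F deck [-0.7  0.1 -2.5] clk 14.2 op 0.671
(0, 30) (22, 4) tool shift cm -2.5 2.31
(22, 4) (66, 3) tool shift cm -4.38 -0.44
(66, 3) (75, 2) tool shift cm -0.91 -0.01
```

Call:
move_arm([
  {"tx": 0.88, "ty": 0.3, "tz": 2.8, "rx": 0, "ry": -0.3, "rz": -0.2, "gripper": -1},
  {"tx": 0.88, "ty": 0, "tz": 2.8, "rx": 0, "ry": 0, "rz": 0, "gripper": -1},
  {"tx": 0.88, "ty": 0, "tz": 2.8, "rx": 0, "ry": 0, "rz": 0, "gripper": -1},
  {"tx": 0.88, "ty": 0, "tz": 2.8, "rx": 0, "ry": 0, "rz": 0, "gripper": -1},
  {"tx": 0, "ty": 0, "tz": 0, "rx": 0, "ry": 0, "rz": 0, "gripper": -1},
  {"tx": 0, "ty": 0, "tz": 0, "rx": 0, "ry": 0, "rz": 0, "gripper": -1},
  {"tx": 0, "ty": 0, "tz": 0, "rx": 0, "ry": 0, "rz": 0, "gripper": -1},
])

```text
clock: 14.9
eef_pos: [471.3, -256.2, 121.9]
tcp_rot: [-3.138, 0.44, 2.929]
contact_force: [0.3, 0.4, -1.9]
opening: 0.674
```

```bash
python3 -c "
from h import *
goto(22,4,7);where()
"
```

```text
T [ 499.7 -264.4  108.3] [180.   25.  167.5]
t 14.9 pos [ 471.3 -256.2  121.9] rpy [-179.8   25.2  167.8] q [-0.6   0.22  2.22  0.52  0.33 -2.42] F [ 0.3  0.4 -1.9] op 0.674
turn [-0.05  0.23  0.28] shift after [-2.09 -0.19  2.48] shift unturned [-2.08 -0.2   2.49]
nose [ 4.3  2.2 31.5] low [-130.8    1.6   47.5] rel rpy [-0.   6.8  0.3] F deck [-0.8  0.5 -1.8] clk 14.9 op 0.674
```

Call:
move_arm([
  {"tx": -0.52, "ty": -0.1, "tz": 0.62, "rx": 0, "ry": 0, "rz": 0.2, "gripper": -1},
  {"tx": -0.52, "ty": -0.1, "tz": 0.62, "rx": 0, "ry": 0.1, "rz": 0, "gripper": -1},
  {"tx": -0.52, "ty": 0, "tz": 0.62, "rx": 0, "ry": 0.1, "rz": 0, "gripper": -1},
  {"tx": -0.52, "ty": 0, "tz": 0.62, "rx": 0, "ry": 0, "rz": 0, "gripper": -1},
  {"tx": 0, "ty": 0, "tz": 0, "rx": 0, "ry": 0, "rz": 0, "gripper": -1},
  {"tx": 0, "ty": 0, "tz": 0, "rx": 0, "ry": 0, "rz": 0, "gripper": -1},
  {"tx": 0, "ty": 0, "tz": 0, "rx": 0, "ry": 0, "rz": 0, "gripper": -1},
])

```text
clock: 15.6
eef_pos: [498.7, -264.5, 107.1]
tcp_rot: [-3.141, 0.435, 2.924]
contact_force: [0.2, 0.4, -2.3]
opening: 0.675
```

```bash
python3 -c "
from h import *
goto(60,3,7);where();inhand()
im,d=r.grab_frame('side');save('c5.png',im[240:350,220:370],4.5)
"
```

```text
T [ 531.7 -271.5  127.6] [180.   25.  167.5]
t 15.6 pos [ 498.7 -264.5  107.1] rpy [-180.    24.9  167.5] q [-0.58  0.29  2.17  0.51  0.31 -2.4 ] F [ 0.2  0.4 -2.3] op 0.675
turn [-0.03 -0.05  0.03] shift after [-3.92  0.03 -0.43] shift unturned [-3.92  0.03 -0.43]
nose [20.6 -0.3  3.5] low [-114.4   -0.4   20.2] rel rpy [-0.   7.1  0. ] F deck [-1.2  0.4 -2. ] clk 15.6 op 0.675
side 1181 x ends [-64.8  68.3] y [-32.4  28.8]
  x -66 74 z 11.0
  x -50 24 z 11.0
  x 20 101 z 10.8
  x 40 103 z 10.8
  x 55 111 z 10.5
top 1133 x ends [-64.3  68.4] y [-29.9  29.5]
  x -66 43 z 12.0
  x -50 6 z 11.7
  x 20 112 z 12.4
  x 40 121 z 12.4
  x 55 122 z 12.1
```

View pics/c5.png

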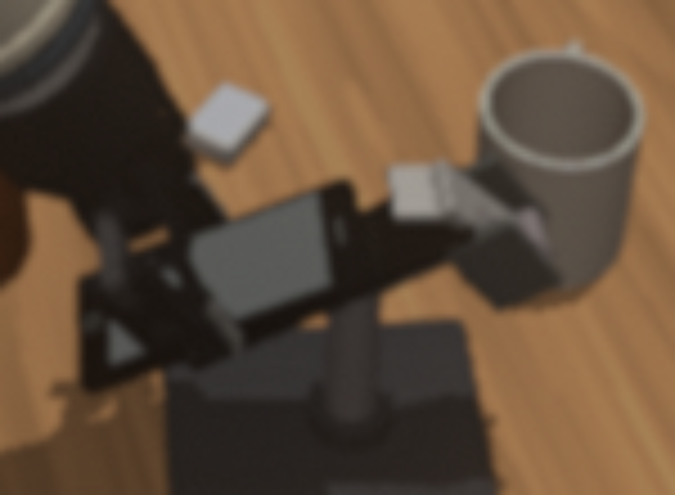

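Phone nose (crop 345,230) sits just above the deck, below and downhill of the hook (415,195), and lined up with it. Sliding in.

Call:
move_arm([
  {"tx": -0.65, "ty": 0, "tz": -0.06, "rx": 0, "ry": 0, "rz": 0, "gripper": -1},
  {"tx": -0.65, "ty": 0, "tz": -0.06, "rx": 0, "ry": 0, "rz": 0, "gripper": -1},
  {"tx": -0.65, "ty": 0, "tz": -0.06, "rx": 0, "ry": 0, "rz": 0, "gripper": -1},
  {"tx": -0.65, "ty": 0, "tz": -0.06, "rx": 0, "ry": 0, "rz": 0, "gripper": -1},
  {"tx": -0.5, "ty": 0, "tz": -0.06, "rx": 0, "ry": 0, "rz": 0, "gripper": -1},
  {"tx": 0, "ty": 0, "tz": 0, "rx": 0, "ry": 0, "rz": 0, "gripper": -1},
  {"tx": 0, "ty": 0, "tz": 0, "rx": 0, "ry": 0, "rz": 0, "gripper": -1},
])

```text
clock: 16.45
eef_pos: [524.8, -270.1, 122.7]
tcp_rot: [-3.141, 0.435, 2.924]
contact_force: [-0.9, 0.2, -4.9]
opening: 0.679
```

```bash
python3 -c "
from h import *
goto(67,2.5,7);where()"
```

```text
T [ 537.7 -272.8  130.9] [180.   25.  167.5]
t 16.45 pos [ 524.8 -270.1  122.7] rpy [-180.    24.9  167.5] q [-0.56  0.29  2.11  0.42  0.35 -2.28] F [-0.9  0.2 -4.9] op 0.679
turn [-0.02 -0.08  0.04] shift after [-1.55  0.02 -0.18] shift unturned [-1.55  0.02 -0.19]
nose [51.4 -0.1  2.4] low [-83.5  -0.2  19.2] rel rpy [-0.   7.1  0. ] F deck [-3.4 -0.  -3.7] clk 16.45 op 0.679
```

Call:
move_arm([
  {"tx": -0.4, "ty": 0, "tz": -0.05, "rx": 0, "ry": 0, "rz": 0, "gripper": -1},
  {"tx": -0.4, "ty": 0, "tz": -0.05, "rx": 0, "ry": 0, "rz": 0, "gripper": -1},
  {"tx": -0.4, "ty": 0, "tz": -0.05, "rx": 0, "ry": 0, "rz": 0, "gripper": -1},
  {"tx": -0.4, "ty": 0, "tz": -0.05, "rx": 0, "ry": 0, "rz": 0, "gripper": -1},
  {"tx": 0, "ty": 0, "tz": 0, "rx": 0, "ry": 0, "rz": 0, "gripper": -1},
  {"tx": 0, "ty": 0, "tz": 0, "rx": 0, "ry": 0, "rz": 0, "gripper": -1},
])

```text
clock: 17.05
eef_pos: [538.2, -273.1, 131.4]
tcp_rot: [-3.141, 0.435, 2.924]
contact_force: [-3.8, 1.9, -6.7]
opening: 0.675
```

```bash
python3 -c "
from h import *
goto(75,2,7);where();inhand()"
```

```text
T [ 544.6 -274.3  134.7] [180.   25.  167.5]
t 17.05 pos [ 538.2 -273.1  131.4] rpy [-180.    24.9  167.5] q [-0.55  0.29  2.08  0.38  0.38 -2.23] F [-3.8  1.9 -6.7] op 0.675
turn [-0.03 -0.07  0.04] shift after [-0.73  0.02 -0.02] shift unturned [-0.73  0.02 -0.02]
nose [67.7 -0.2  2.6] low [-67.3  -0.3  19.3] rel rpy [-0.   7.1  0. ] F deck [-7.1  1.1 -3.5] clk 17.05 op 0.675
side 1260 x ends [-65.5  79.1] y [-32.   28.3]
  x -66 103 z 11.1
  x -50 46 z 11.2
  x 20 107 z 10.5
  x 40 105 z 10.3
  x 55 48 z 10.6
top 1167 x ends [-65.2  79.3] y [-29.8  29.7]
  x -66 53 z 12.7
  x -50 22 z 12.0
  x 20 123 z 12.0
  x 40 122 z 11.8
  x 55 54 z 11.3
```

Call:
move_arm([
  {"tx": -0.3, "ty": 0, "tz": 0, "rx": 0, "ry": 0, "rz": 0, "gripper": -1},
  {"tx": -0.3, "ty": 0, "tz": 0, "rx": 0, "ry": 0, "rz": 0, "gripper": -1},
  {"tx": -0.25, "ty": 0, "tz": 0, "rx": 0, "ry": 0, "rz": 0, "gripper": -1},
  {"tx": 0, "ty": 0, "tz": 0, "rx": 0, "ry": 0, "rz": 0, "gripper": -1},
  {"tx": 0, "ty": 0, "tz": 0, "rx": 0, "ry": 0, "rz": 0, "gripper": -1},
])

```text
clock: 17.65
eef_pos: [545.4, -274.7, 134.8]
tcp_rot: [-3.141, 0.434, 2.924]
contact_force: [-6.7, 1.5, -7.0]
opening: 0.674
```

```bash
python3 -c "
from h import *
where()
for i in (5,3,1,0): goto(76,1.2,i)
im,d=r.grab_frame('side');save('c6.png',im[240:350,220:370],4.5)"
```

```text
nose [75.8 -0.2  1.5] low [-59.1  -0.3  18.3] rel rpy [-0.   7.1  0. ] F deck [-9.6 -0.  -2.3] clk 17.65 op 0.674
T [ 547.  -274.8  132.4] [180.   27.  167.5]
t 17.65 pos [ 545.4 -274.7  134.8] rpy [-180.    24.9  167.5] q [-0.54  0.3   2.06  0.36  0.39 -2.21] F [-6.7  1.5 -7. ] op 0.674
turn [-0.02 -2.11  0.03] shift after [-0.02  0.02  0.29] shift unturned [-0.03  0.02  0.29]
T [ 548.2 -275.1  130.3] [180.   29.  167.5]
t 17.65 pos [ 545.4 -274.7  134.8] rpy [-180.    24.9  167.5] q [-0.54  0.3   2.06  0.36  0.39 -2.21] F [-6.7  1.5 -7. ] op 0.674
turn [-0.02 -4.11  0.03] shift after [-0.02  0.02  0.53] shift unturned [-0.06  0.02  0.53]
T [ 549.4 -275.4  128.2] [180.   31.  167.5]
t 17.65 pos [ 545.4 -274.7  134.8] rpy [-180.    24.9  167.5] q [-0.54  0.3   2.06  0.36  0.39 -2.21] F [-6.7  1.5 -7. ] op 0.674
turn [-0.02 -6.11  0.03] shift after [-0.    0.02  0.78] shift unturned [-0.09  0.02  0.77]
T [ 550.1 -275.5  127.2] [180.   32.  167.5]
t 17.65 pos [ 545.4 -274.7  134.8] rpy [-180.    24.9  167.5] q [-0.54  0.3   2.06  0.36  0.39 -2.21] F [-6.7  1.5 -7. ] op 0.674
turn [-0.02 -7.11  0.03] shift after [0.01 0.02 0.9 ] shift unturned [-0.1   0.02  0.89]
```

View pics/c6.png

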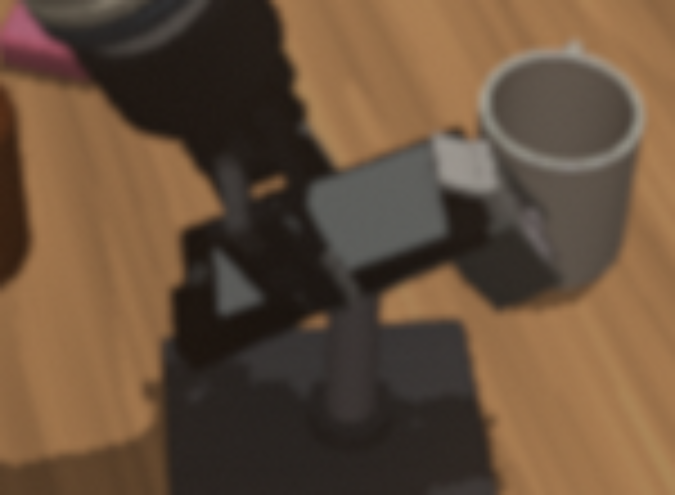

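The hook (465,165) is over the phone's upper end and pushed back, and the lower end is raised above the toe. Lowering it now.

Call:
move_arm([
  {"tx": 0, "ty": 0, "tz": 0.12, "rx": 0, "ry": -1, "rz": 0, "gripper": -1},
  {"tx": 0, "ty": 0, "tz": 0.12, "rx": 0, "ry": -1, "rz": 0, "gripper": -1},
  {"tx": 0, "ty": 0, "tz": 0.12, "rx": 0, "ry": -1, "rz": 0, "gripper": -1},
  {"tx": 0, "ty": 0, "tz": 0.12, "rx": 0, "ry": -1, "rz": 0, "gripper": -1},
  {"tx": 0, "ty": 0, "tz": 0.12, "rx": 0, "ry": -1, "rz": 0, "gripper": -1},
  {"tx": 0, "ty": 0, "tz": 0, "rx": 0, "ry": 0, "rz": 0, "gripper": -1},
  {"tx": 0, "ty": 0, "tz": 0, "rx": 0, "ry": 0, "rz": 0, "gripper": -1},
])

```text
clock: 18.4
eef_pos: [548.1, -275.4, 129.4]
tcp_rot: [-3.141, 0.522, 2.924]
contact_force: [-6.1, 1.9, -8.0]
opening: 0.676
```

```bash
python3 -c "
from h import *
where();inhand();goto(76,1.2,0)"
```

```text
nose [75.5 -0.3  1.6] low [-60.4  -0.3   6.5] rel rpy [-0.   2.1  0. ] F deck [-9.6  0.5 -3.5] clk 18.4 op 0.676
side 1190 x ends [-65.1  77.4] y [-31.7  29.2]
  x -66 75 z 11.1
  x -50 24 z 11.3
  x 20 103 z 10.7
  x 40 103 z 10.3
  x 55 42 z 10.2
top 1154 x ends [-64.7  77.5] y [-29.7  29.7]
  x -66 36 z 12.6
  x -50 0 z 
  x 20 119 z 11.9
  x 40 127 z 11.7
  x 55 46 z 11.3
T [ 550.1 -275.5  127.2] [180.   32.  167.5]
t 18.5 pos [ 548.2 -275.4  129.4] rpy [-180.    29.9  167.5] q [-0.56  0.3   2.12  0.65  0.28 -2.51] F [-5.2  1.7 -7.5] op 0.676
turn [-0.03 -2.08  0.03] shift after [-0.04  0.03  0.29] shift unturned [-0.05  0.03  0.29]
```

Call:
move_arm([
  {"tx": 0, "ty": 0.02, "tz": 0.1, "rx": 0, "ry": -0.7, "rz": 0, "gripper": -1},
  {"tx": 0, "ty": 0, "tz": 0.1, "rx": 0, "ry": -0.7, "rz": 0, "gripper": -1},
  {"tx": 0, "ty": 0, "tz": 0.1, "rx": 0, "ry": -0.7, "rz": 0, "gripper": -1},
  {"tx": 0, "ty": 0, "tz": 0, "rx": 0, "ry": -0.5, "rz": 0, "gripper": -1},
  {"tx": 0, "ty": 0, "tz": 0, "rx": 0, "ry": 0, "rz": 0, "gripper": -1},
  {"tx": 0, "ty": 0, "tz": 0, "rx": 0, "ry": 0, "rz": 0, "gripper": -1},
])

```text
clock: 19.1
eef_pos: [549.8, -275.8, 126.9]
tcp_rot: [-3.14, 0.568, 2.924]
contact_force: [-4.9, 1.5, -9.3]
opening: 0.673
```

```bash
python3 -c "
from h import *
where();goto(68.5,0,0);print(r.sense()['wrist_torque'])
s=r.sense()
for c in('side','top'):
    im,d=r.grab_frame(c); L=(cloud(c,d)-D)@Rd.as_matrix(); print(c)
    for a in (-62,-52,25,35,45):
        k=(L[...,0]>a)&(L[...,0]<a+10)&(abs(L[...,1])<22)&(abs(L[...,2]-12)<8);print(a,k.sum(),np.median(L[k][:,2]).round(1) if k.sum() else '')"
```

```text
nose [75.6 -0.3  1.7] low [-60.4  -0.3   0.5] rel rpy [-0.1 -0.5  0. ] F deck [-9.3  0.4 -5.2] clk 19.1 op 0.673
T [ 544.5 -274.3  122.2] [180.   32.  167.5]
t 19.1 pos [ 549.8 -275.8  126.9] rpy [-179.9   32.5  167.5] q [-0.57  0.31  2.15  0.91  0.23 -2.77] F [-4.9  1.5 -9.3] op 0.673
turn [-0.07  0.53  0.03] shift after [0.72 0.03 0.11] shift unturned [0.72 0.03 0.1 ]
[0.41680394 1.79290812 0.01849056]
side
-62 44 11.6
-52 36 12.0
25 87 11.9
35 84 12.2
45 84 12.2
top
-62 21 12.3
-52 5 13.4
25 98 13.1
35 96 13.3
45 98 13.3
```

Call:
move_arm([
  {"tx": 0.2, "ty": 0.03, "tz": 0.05, "rx": 0, "ry": 0.3, "rz": 0, "gripper": -1},
  {"tx": 0.2, "ty": 0, "tz": 0.05, "rx": 0, "ry": 0, "rz": 0, "gripper": -1},
  {"tx": 0.2, "ty": 0, "tz": 0, "rx": 0, "ry": 0, "rz": 0, "gripper": -1},
  {"tx": 0, "ty": 0, "tz": 0, "rx": 0, "ry": 0, "rz": 0, "gripper": -1},
  {"tx": 0, "ty": 0, "tz": 0, "rx": 0, "ry": 0, "rz": 0, "gripper": -1},
])

```text
clock: 19.7
eef_pos: [546.4, -275.1, 123.9]
tcp_rot: [-3.139, 0.565, 2.924]
contact_force: [-3.3, 0.7, -3.7]
opening: 0.674
```

```bash
python3 -c "
from h import *
where();print(r.sense()['qpos'].round(2))
for c in('side','top'):
    im,d=r.grab_frame(c); L=(cloud(c,d)-D)@Rd.as_matrix(); print(c)
    for a in (-62,-52,25,35,45):
        k=(L[...,0]>a)&(L[...,0]<a+10)&(abs(L[...,1])<22)&(abs(L[...,2]-12)<8);print(a,k.sum(),np.median(L[k][:,2]).round(1) if k.sum() else '')
    if c=='side': save('c7.png',im[240:350,220:370],4.5)"
```

```text
nose [71.1 -0.3  0.8] low [-64.9  -0.4   0. ] rel rpy [-0.1 -0.3  0. ] F deck [-4.8 -0.  -1.3] clk 19.7 op 0.674
[-0.57  0.31  2.16  0.93  0.23 -2.79]
side
-62 49 10.9
-52 27 10.9
25 80 11.3
35 87 11.5
45 78 11.3
top
-62 18 12.5
-52 0 
25 95 12.6
35 98 12.9
45 95 12.5
```

View pics/c7.png

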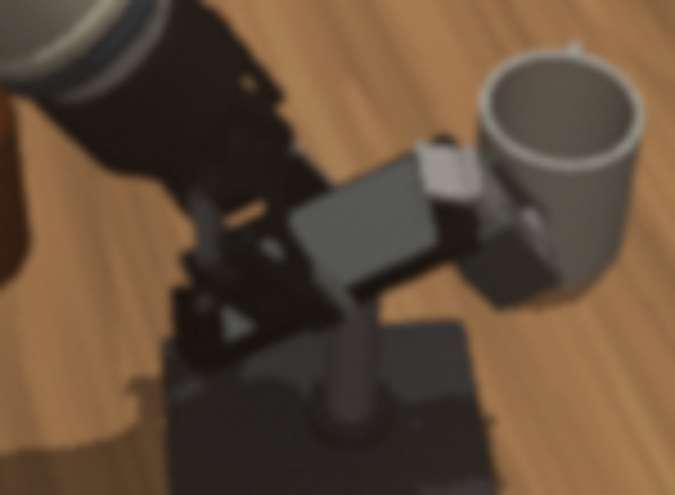

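Call:
move_arm([
  {"tx": 0.15, "ty": 0.02, "tz": 0.03, "rx": 0, "ry": 0.2, "rz": 0, "gripper": -1},
  {"tx": 0.15, "ty": 0, "tz": 0.03, "rx": 0, "ry": 0, "rz": 0, "gripper": -1},
  {"tx": 0, "ty": 0, "tz": 0, "rx": 0, "ry": 0, "rz": 0, "gripper": -1},
  {"tx": 0, "ty": 0, "tz": 0, "rx": 0, "ry": 0, "rz": 0, "gripper": -1},
])

```text
clock: 20.2
eef_pos: [545.7, -275.0, 123.4]
tcp_rot: [-3.139, 0.564, 2.925]
contact_force: [-0.8, 2.0, 7.0]
opening: 0.672
```

```bash
python3 -c "
from h import *
where()"
```

```text
nose [70.3 -0.3  0.7] low [-65.7  -0.5  -0. ] rel rpy [-0.1 -0.3  0.1] F deck [2.7 1.8 6.6] clk 20.2 op 0.672
```

Call:
move_arm([
  {"tx": 0, "ty": 0, "tz": 0, "rx": 0, "ry": 0, "rz": 0, "gripper": -1},
  {"tx": 0, "ty": 0, "tz": 0, "rx": 0, "ry": 0, "rz": 0, "gripper": -1},
  {"tx": 0, "ty": 0, "tz": 0, "rx": 0, "ry": 0, "rz": 0, "gripper": 0.6},
  {"tx": 0, "ty": 0, "tz": 0, "rx": 0, "ry": 0, "rz": 0, "gripper": 0.6},
  {"tx": 0, "ty": 0, "tz": 0, "rx": 0, "ry": 0, "rz": 0, "gripper": 0.7},
  {"tx": 0, "ty": 0, "tz": 0, "rx": 0, "ry": 0, "rz": 0, "gripper": 0.8},
  {"tx": 0, "ty": 0, "tz": 0, "rx": 0, "ry": 0, "rz": 0, "gripper": 0.8},
], squeeze=20)

```text
clock: 20.9
eef_pos: [543.8, -274.0, 121.2]
tcp_rot: [-3.14, 0.56, 2.924]
contact_force: [0.4, -0.1, -1.1]
opening: 0.904
```

```bash
python3 -c "
from h import *
where()
for c in('side','top'):
    im,d=r.grab_frame(c); L=(cloud(c,d)-D)@Rd.as_matrix(); print(c)
    for a in (-62,-52,25,35,45):
        k=(L[...,0]>a)&(L[...,0]<a+10)&(abs(L[...,1])<35)&(abs(L[...,2]-12)<8);print(a,k.sum(),np.median(L[k][:,2]).round(1),np.percentile(L[k][:,1],[2,98]).round(1) if k.sum() else '')"
```

```text
nose [67.4  0.2 -0.3] low [-68.6   0.1  -0.5] rel rpy [-0.1 -0.1  0. ] F deck [-0.2  0.  -1.1] clk 20.9 op 0.904
side
-62 62 10.6 [-32.5  -3.7]
-52 33 9.7 [-32.6 -15.7]
25 132 11.2 [-31.1  26. ]
35 125 11.0 [-31.2  27.1]
45 99 11.2 [-31.   24.4]
top
-62 13 12.5 [16.9 28.4]
-52 0 nan 
25 133 12.2 [-29.1  28.5]
35 134 12.4 [-28.3  29. ]
45 110 12.4 [-29.3  29. ]
  return _methods._mean(a, axis=axis, dtype=dtype,
  ret = ret.dtype.type(ret / rcount)
```

Call:
move_arm([
  {"tx": 0, "ty": 0, "tz": -0.5, "rx": 0, "ry": 0, "rz": 0, "gripper": 0.9},
  {"tx": 0, "ty": 0, "tz": -1, "rx": 0, "ry": 0, "rz": 0, "gripper": 0.9},
  {"tx": 0, "ty": 0, "tz": -2, "rx": 0, "ry": 0, "rz": 0, "gripper": 0.9},
  {"tx": 0, "ty": 0, "tz": -3, "rx": 0, "ry": 0, "rz": 0, "gripper": 0.9},
  {"tx": 0, "ty": 0, "tz": -3, "rx": 0, "ry": 0, "rz": 0, "gripper": 0.9},
  {"tx": 0, "ty": 0, "tz": -3, "rx": 0, "ry": 0, "rz": 0, "gripper": 0.9},
  {"tx": 0, "ty": 0, "tz": -3, "rx": 0, "ry": 0, "rz": 0, "gripper": 0.9},
  {"tx": 0, "ty": 0, "tz": 0, "rx": 0, "ry": 0, "rz": 0, "gripper": 0.9},
])

```text
clock: 21.8
eef_pos: [463.1, -256.6, 256.2]
tcp_rot: [-3.137, 0.564, 2.925]
contact_force: [0.2, -1.0, 0.0]
opening: 0.951
```

```bash
python3 -W ignore - <<'E'
from h import *
where()
A=[]
for c in('side','top'):
    im,d=r.grab_frame(c); P=cloud(c,d); L=(P-D)@Rd.as_matrix(); print(c)
    for a in (-66,-52,-35,-15,5,25,35,45):
        k=(L[...,0]>a)&(L[...,0]<a+10)&(abs(L[...,1])<35)&(abs(L[...,2]-12)<6);print(a,k.sum(),np.median(L[k][:,2]).round(1),np.percentile(L[k][:,1],[2,98]).round(1) if k.sum() else '')
    k=(abs(L[...,1])<10)&(L[...,2]>16)&(L[...,2]<34)&(L[...,0]>35)&(L[...,0]<75); print('hook',np.percentile(L[k],[3,50,97],axis=0).round(1))
    k=(np.hypot(P[...,0]-694,P[...,1]+190)<60)&(P[...,2]>80)&(P[...,2]<100); print('mug',cv2.minAreaRect(P[k][:,:2].astype(np.float32))[0])
    A.append(cv2.resize(im,None,fx=1.4,fy=1.4) if c=='top' else cv2.resize(im[150:370,190:370],(480,588)))
save('c8a.png',A[0]); save('c8b.png',A[1])
E
```

```text
nose [ 68.9  -0.3 158.2] low [-67.1  -0.5 157.4] rel rpy [-0.2 -0.3  0.1] F deck [ 0.4 -0.9 -0.2] clk 21.8 op 0.951
side
-66 105 10.9 [-31.8  24.4]
-52 106 11.0 [-31.3  25.3]
-35 113 11.1 [-30.8  26.3]
-15 112 11.0 [-30.4  25. ]
5 118 11.1 [-31.8  26.1]
25 122 11.1 [-31.8  26.4]
35 126 11.3 [-31.2  26.6]
45 98 10.9 [-31.4  25.4]
hook [[56.5 -9.5 16.8]
 [63.2 -1.6 22.4]
 [69.6  8.4 27.6]]
mug (693.5576171875, -190.19747924804688)
top
-66 120 12.1 [-27.9  28.2]
-52 119 12.3 [-28.7  28.9]
-35 118 12.1 [-28.9  28.5]
-15 123 12.6 [-29.2  28.1]
5 128 12.2 [-27.8  28.7]
25 133 12.3 [-28.8  28.1]
35 136 12.6 [-28.6  28.8]
45 103 12.4 [-28.9  29. ]
hook [[56.7 -9.7 16.6]
 [63.8  0.2 23. ]
 [72.3  9.2 29.4]]
mug (692.9768676757812, -189.70233154296875)
```

View pics/c8a.png

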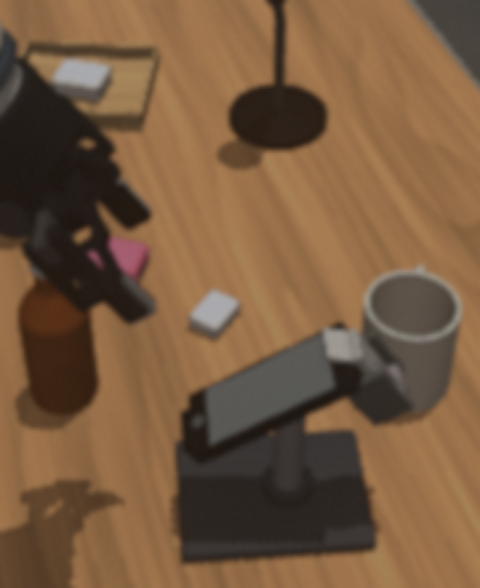

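View pics/c8b.png

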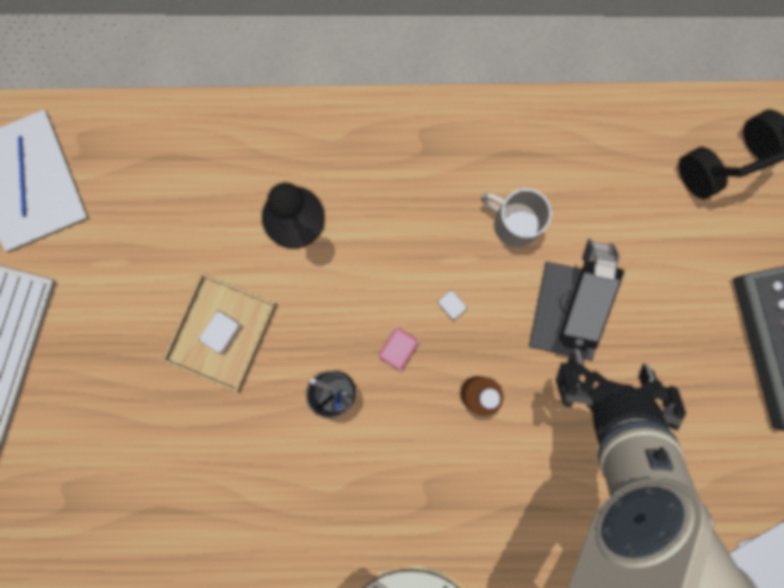

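```bash
python3 -c "
from h import *
print(r.sign_off(), r.sense()['clock'])"
```

```text
the job is handed in; nothing more can be done
the job is handed in; nothing more can be done
```

The earbud case is lying flat near the middle of the plywood tray. The phone is loaded in the holder, screen outwards and earpiece end up, and the job was handed in at about 22 s.

**How it went:** I gripped the phone across its width and pushed the arm back with its upper end. I then lowered the low end behind the toe, let go and backed the gripper clear.

**Last checks:**
- **Phone on the deck:** flat along its whole length, with the screen 11–12.5 mm above the deck against 12 expected. It lies straight, with the edges parallel to the deck.
- **Hook and toe:** the hook tip reads deck x of about 56.5 mm, z of about 28 mm, close to the loaded position of 55, 26. The toe took the push just before release. I saw no gap in the last picture but did not measure the toe contact afterwards.
- **Robot:** near-zero contact force, with the gripper well clear.
- **Bystanders:** the mug reads within about 1 mm of where it started. The bottle, pen cup and microphone look unmoved in the pictures, but I did not measure them.

**Disagreements:** the two cameras differ by 1–2 mm. Both put the phone about 1–2 mm to one side (-y) of the deck's centre line, and I left it there rather than risk nudging it. The phone also tipped about 1 degree in the grip while pushing the arm, which disappeared once it rested on the deck.

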